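# Tip the tray, load the reference disc into the sloping cradle and lock it

### The job

Lift the tray's red handle to tip it until the loose disc slides out from under the clear cover into the open corner, and let the tray gently back down level with the disc lying there. Then take the disc out and lay it flat in the sloping cradle under the red crosshead, resting against both blue pins, let go of it, and only then push the yellow lock lever fully over towards the crosshead. Do not bump the crosshead, and leave everything else on the bench where it is.

Things in the scene. Friction and masses are not known exactly. Their poses are not given: they have to be found in the camera images.
- disc_center (a point): Orange-coated metal reference disc with a small grey middle, 64 mm diameter, 10 mm thick, about 0.22 kg, loose in the tray; the point is its centre, half-way through its thickness; z is its axis. It slides easily on the tray and on the cradle (friction about 0.17).
- tray_corner (a point): Where the disc's centre is when it lies in the tray's open corner against both walls: 45 mm from where the walls would meet, 5 mm above the tray floor (27 mm above the table with the tray level). Moves with the tray. x points along the diagonal to the handle, z is the tray's normal. The walls stop short here, leaving a 38 mm opening for a fingertip; the disc cannot pass it.
- cover_edge (a point): Middle of the near edge of the clear plate that roofs the handle half of the tray; the edge runs across the diagonal, 62 mm from tray_corner. Point on the plate's top, 17 mm above the tray floor; the disc starts under it and cannot be gripped there. The tray is square, 165 mm inside, with a white floor and aluminium walls 5 mm thick, 14 mm high above the floor.
- tray_handle (a point): Red upright fin at the tray's corner opposite the open one: 34 mm long along the diagonal, 12 mm thick across it, 50 mm high; gripped from above. The point is in its middle, 13 mm below its top. Axes as tray_corner. Lifting it tips the tray about tray_hinge; it takes about 4 N.
- tray_hinge (a point): Centre of the tray's hinge, fixed: a level line through this point along its y, at the open corner, 18 mm above the table, 45 mm from tray_corner and 243 mm from tray_handle along x. x points towards the handle with the tray level; the tray tips by turning about -y.
- tray (a joint): Tip angle of the tray, rad: 0 level (at rest on its stop), grows as the handle is lifted, at most 0.9. It falls back to level if released.
- cradle_seat (a point): Where the disc's centre is when it lies in the cradle, a steel plate (130 x 110 mm) sloping at 25 degrees. z is the plate's upward normal, leaning to the robot's side; x points up the slope. The surface is 5 mm below this point along z. Two blue stop pins, 10 mm diameter, 13 mm high, stand 26 mm down the slope and 26 mm to either side; the disc rests against both.
- crosshead: The red crosshead; origin at the middle of its lower front edge. A fixed beam (400 mm wide along y, 85 mm deep, 50 mm high) over the cradle, 135 mm above the seat and about 22 mm behind it. It blocks a hand that comes straight down on the seat: come in tilted, square to the plate.
- lock_lever (a joint): Lock lever angle, rad: near 0 it leans 0.5 rad from upright to the front of the frame (robot's side), 1.0 is fully over, leaning 0.5 rad back towards the crosshead. It stays where it is left; about 1 N at the ball moves it.
- lock_lever_tip (a point): Centre of the yellow ball (26 mm diameter) on the lock lever, left of the cradle; 80 mm from the lever's pivot, which lies below it along the lever, 52 mm above the table. The ball is thrown along the frame's x, about 77 mm from end to end. The block under it is 70 x 50 x 25 mm.
- spray: Bystander, to be left alone: white closed bottle with blue cap, 60 mm diameter, 170 mm high; origin at the centre of its underside.
- jaw: Bystander, to be left alone: dark steel stepped grip body, 60 mm diameter, 70 mm high; origin at the centre of its underside.
- spanner: Bystander, to be left alone: steel spanner lying flat, 170 mm long; origin near the centre of its underside.
- gauge_case: Bystander, to be left alone: black closed case with a steel band, 80 x 140 x 35 mm; origin at the centre of its underside.
- oil_jar: Bystander, to be left alone: small amber jar with black lid, 50 mm diameter, 60 mm high; origin at the centre of its underside.
- frame: The bench-top inspection frame, fixed: grey base 340 x 380 x 30 mm, two aluminium columns 370 mm high, red crosshead. Origin at the centre of the base's underside; x points from its front (the robot's side) to its back. The red crosshead's box runs from x = 40 to 125 mm, y = -200 to 200 mm, z = 225 to 275 mm.

How it is judged:
By the outcome, as a careful person would: the job done as asked, in the order asked, and still so for the second after the job is handed in, with the robot touching nothing.
It also fails if it takes over 64 s, if anything falls off the work surface, if the arm or the gripper's body presses on something with over 40 N, if the wrist force passes 120 N, or if a joint passes its speed limit or range.

### The arm

A 7-joint arm with a two-finger parallel gripper is mounted at the origin on the work surface. World frame = base frame: x ahead of the robot, y to its left, z up, the work surface at z = 0. Lengths are in m, angles in rad, forces in N, time in s.
With the tool pointing down it reaches from about 0.4 to 0.85 m from the base axis. Payload 10.4 kg.
Tool frame: the origin (TCP) lies between the finger pads; the fingertips stand 14 mm ahead of it and the grasp point (between the pads) lies 5 mm behind it; z points along the fingers, y is the direction in which the jaws open and shut (so a half turn about z gives the same grasp; the last joint's range is limited). The gripper opens to 87 mm and grips with 3 to 60 N. Pads are 19 mm wide; open, the fingers measure 117 mm over their backs; the gripper's body (75 mm by 190 mm) begins 51 mm behind the grasp point.
Start: joints at [1.231, 0.332, -0.065, 1.46, 0.022, 1.35, -0.088], TCP at [0.195, -0.594, 0.237] pointing down, gripper open.
Joint ranges: [-2.6, 2.6], [-0.5, 2.12], [-1.47, 1.34], [0.16, 2.42], [-1.27, 4.41], [0.06, 2.06], [-2.6, 2.6]. Speed limits (rad/s): [2.22, 2.22, 2.79, 2.79, 3.14, 3.14, 3.14].

### API

Orientations are given as a unit quaternion [x, y, z, w].
In Python, from bench import readout, camera, calibration, order gives the robot as it stands.
- The arm moves only by the tool apply_moves, never from a script. Its argument "deltas" is a list of rows, each an object with "translation": the shift along the world's x, y, z in m, a list of three; "turn": the turn, a rotation vector about the world's x, y, z in rad, a list of three; "hand": the finger opening in m, from 0 to 0.087. A call has 1 to 5 rows; each row shifts and turns the pose as measured when the row begins; what a row does not reach is not made up. A row lasts 1/10 s, in which the tool goes at most 50 mm and 8.59 degrees, less where a joint would pass 70% of its speed; a pose out of reach is approached as far as the arm can. A call with a gripper value outside its range is refused whole. The fingers move at their own pace and stop on an object; "newtons" is the grip in N (left out, the last holds). Time passes only in rows, so rows that do not move let the fingers close. It gives the time, the measured TCP pose, the force and the opening at its end, in the units of the state.
- readout.read_state(): the state, without advancing time (a new reading comes with each control period).
- camera(name): name is "side" or "top"; returns the picture (384x512x3 uint8, red, green, blue); there is no depth.
- calibration(name): a dict with "fx", "fy", "cx", "cy" (pixels), "D" ([k1, k2, p1, p2, k3] as OpenCV has them; the pictures are not rectified), "extrinsics" (4x4, takes a point from world to camera coordinates). Camera axes: x right, y down, z forward; pixel columns grow to the right and rows downward; lengths in m; the calibration is good to about 2 mm. A picture is of the moment at which its call begins. calibration takes no time and is no camera call.
- order.close_job(): hands the job in, once; it reports no verdict.
The state is a dict: "time": time; "joint_positions": joint angles; "joint_vel": joint speeds; "joint_torque": joint torques, N m; "ee_pos": TCP position; "eef_rot": TCP orientation; "ft_force": force on the tool from outside, world axes, zero at the start; "torque": the same for the moment, N m; "width": finger opening in m.
Only numpy, scipy, OpenCV 4.12 (cv2) and the standard library are available. Lean on these libraries where they do the work, as an engineer would, in place of code of your own. Each camera call takes 0.05 s, during which the arm holds its last target. There are 200 camera calls.

## Working session

There is one attempt and no reset: what is moved stays moved. The work goes in short steps, Python scripts to look and compute and a tool call to move; the robot and the scene stay as the last step left them, time stands still between calls to the robot, and variables do not carry over. Pictures are saved under pics/ and viewed, about 8 in all and at most 12, crops included, and the job is handed in when it is done.

Besides the shell and the picture viewer there is one more tool, called after "Call:" in YAML: its name, and indented under it one key for each argument. apply_moves: Moves the arm, as the interface text tells. Its arguments: {"type":"object","properties":{"deltas":{"type":"array","items":{"type":"object","properties":{"translation":{"type":"array","items":{"type":"number"}},"turn":{"type":"array","items":{"type":"number"}},"hand":{"type":"number"}}}},"newtons":{"type":"number"}},"required":["deltas"]}

```bash
ls; mkdir -p pics; python3 - <<'E'
from bench import readout,camera,calibration
import cv2,numpy as np
for n in("side","top"):
    im=camera(n);cv2.imwrite(f"pics/{n}0.png",im[:,:,::-1]);c=calibration(n)
    print(n,c['fx'],c['fy'],c['cx'],c['cy'],c['D']);print(np.round(c['extrinsics'],3).tolist(), np.round(-c['extrinsics'][:3,:3].T@c['extrinsics'][:3,3],3))
a=cv2.imread("pics/side0.png");b=cv2.imread("pics/top0.png")
s=readout.read_state();print(s)
E
```

```text
pics
side 474.3575926682242 474.3575926682242 263.39900989025824 191.2077216475952 [-0.1801439  0.         0.         0.         0.       ]
[[-0.77, -0.637, -0.018, 0.439], [-0.313, 0.403, -0.86, 0.313], [0.555, -0.657, -0.51, 0.89], [0.0, 0.0, 0.0, 1.0]] [-0.059  0.739  0.731]
top 414.9392037349822 414.9392037349822 254.56101081224878 196.50736326720266 [-0.13743087  0.          0.          0.          0.        ]
[[-0.088, -0.996, 0.002, 0.057], [-0.974, 0.085, -0.21, 0.583], [0.209, -0.02, -0.978, 1.217], [0.0, 0.0, 0.0, 1.0]] [0.318 0.032 1.312]
{'time': 0.1, 'joint_positions': array([ 1.23138166,  0.33282859, -0.06470966,  1.46082128,  0.02162517,
        1.34987547, -0.08850468]), 'joint_vel': array([-4.46986436e-05, -1.38028263e-03, -6.56337597e-04, -1.43844506e-03,
       -2.51450273e-04, -1.48516389e-03,  2.33808249e-04]), 'joint_torque': array([ 1.44196860e-03, -6.24548507e+01,  2.45127938e-02, -3.90722144e+01,
       -6.15711976e-02,  3.64664092e-02, -4.92859112e-05]), 'ee_pos': array([ 0.19461478, -0.59360635,  0.23583829]), 'eef_rot': array([ 9.87477340e-01,  1.57759692e-01, -1.34078252e-04, -6.03449732e-04]), 'ft_force': array([ 0.53835502, -0.46553628,  0.1728378 ]), 'torque': array([ 0.02240166,  0.05627693, -0.00132034]), 'width': 0.0872693475134129}
```

View pics/side0.png

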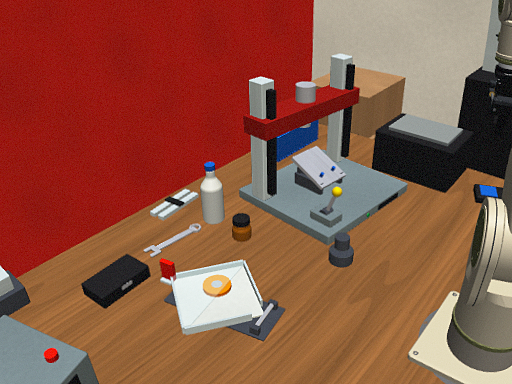

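View pics/top0.png

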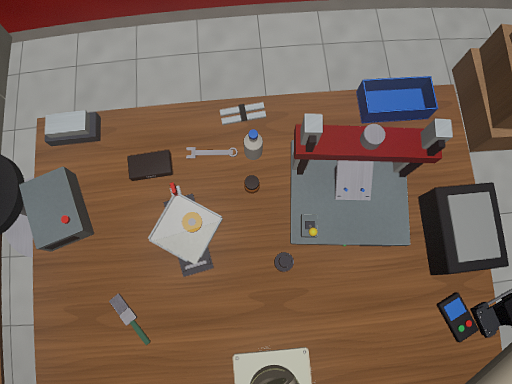

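```bash
python3 - <<'E'
import cv2,numpy as np
a=cv2.imread("pics/side0.png");b=cv2.imread("pics/top0.png")
def crop(im,x0,y0,x1,y1,s):
    o=cv2.resize(im[y0:y1,x0:x1],None,fx=s,fy=s,interpolation=cv2.INTER_CUBIC)
    for x in range((x0+9)//10*10,x1,10):
        cv2.line(o,((x-x0)*s,0),((x-x0)*s,6 if x%50 else 16),(0,255,0),1)
        if x%20==0: cv2.putText(o,str(x),((x-x0)*s-8,26),0,.35,(0,255,0),1)
    for y in range((y0+9)//10*10,y1,10):
        cv2.line(o,(0,(y-y0)*s),(6,(y-y0)*s),(0,255,0),1)
        if y%20==0: cv2.putText(o,str(y),(8,(y-y0)*s+4),0,.35,(0,255,0),1)
    return o
def cat(l):
    H=max(i.shape[0] for i in l)
    return np.hstack([cv2.copyMakeBorder(i,0,H-i.shape[0],0,0,cv2.BORDER_CONSTANT) for i in l])
cv2.imwrite("pics/tray.png",cat([crop(b,140,175,230,280,4),crop(a,150,250,290,345,3)]))
cv2.imwrite("pics/fr.png",cat([crop(b,285,110,415,250,3),crop(a,235,115,415,255,2)]))
for f in("tray","fr"):print(cv2.imread(f"pics/{f}.png").shape)
E
```

```text
(420, 780, 3)
(420, 750, 3)
```

View pics/tray.png

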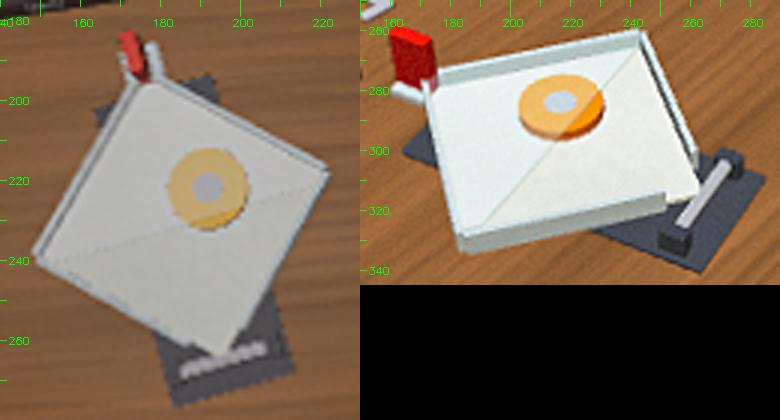

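View pics/fr.png

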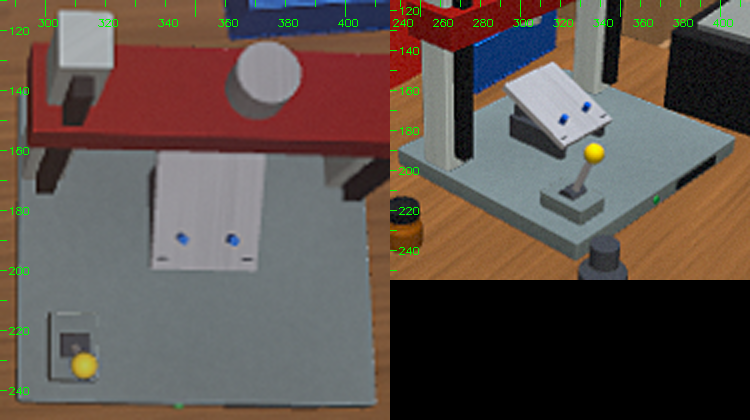

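```bash
cat > h.py <<'E'
import numpy as np,cv2
from bench import readout,camera,calibration
from scipy.optimize import least_squares
C={n:calibration(n) for n in("side","top")}
def proj(n,P):
    c=C[n];E=np.array(c['extrinsics'],float);K=np.array([[c['fx'],0,c['cx']],[0,c['fy'],c['cy']],[0,0,1.]])
    return cv2.projectPoints(np.atleast_2d(P).astype(float),cv2.Rodrigues(E[:3,:3])[0],E[:3,3],K,np.array(c['D'],float))[0][:,0]
def tri(t,s):
    r=least_squares(lambda p:np.r_[(proj('top',p)[0]-t),(proj('side',p)[0]-s)],[.5,0,.05])
    return r.x,np.abs(r.fun).max()
def Tz(x,y,a,P):
    P=np.atleast_2d(P);c,s=np.cos(a),np.sin(a)
    return np.c_[x+c*P[:,0]-s*P[:,1],y+s*P[:,0]+c*P[:,1],P[:,2]]
def fit(obs,x0):
    f=lambda v:np.concatenate([proj(n,Tz(*v,p))[0]-uv for n,p,uv in obs])
    r=least_squares(f,x0,loss='soft_l1');return r.x,np.round(f(r.x).reshape(-1,2),1).tolist()
E
python3 - <<'E'
from h import *
for k,t,s in [("cornR",(222.2,217),(243.3,260)),("cornL",(148.2,238.7),(184,328)),("hinge",(195.8,265),(265.7,314)),("disc",(192,222),(216.7,283.5)),
 ("ball",(313.3,231.7),(337,191.5)),("pinL",(345.3,189),(322,174)),("pinR",(362.3,189.7),(333,168)),("plL",(335.7,199.7),(323.5,187.5)),("plR",(370.3,200),(345.5,174.5)),
 ("baseFL",(291.3,243.7),(329,229)),("baseFR",(410,244.7),(406.5,185)),("hand top",(172,183.5),(168,261))]:
    p,e=tri(t,s);print(k,np.round(p*1000,1),round(e,2))
d=.1237
o=[("top",(.1167,-d,.036),(222.2,217)),("side",(.1167,-d,.036),(243.3,260)),("top",(.1167,d,.036),(148.2,238.7)),("side",(.1167,d,.036),(184,328)),
("top",(0,0,.018),(195.8,265)),("side",(0,0,.018),(265.7,314))]
v,r=fit(o,[.3,.2,.2]);print("tray",v,r)
print("pts",np.round(Tz(*v,[(0,0,.018),(.045,0,.027),(.107,0,.039),(.243,0,.055)])*1000,1).tolist())
o=[("top",(-.17,.19,.03),(291.3,243.7)),("side",(-.17,.19,.03),(329,229)),("top",(-.17,-.19,.03),(410,244.7)),("side",(-.17,-.19,.03),(406.5,185)),("side",(.17,.19,.03),(240,190))]
v,r=fit(o,[.6,-.3,0]);print("frame",v,r)
E
```

```text
cornR [535.7 111.9  35. ] 0.29
cornL [485.5 345.9  35.5] 0.14
hinge [393.7 204.4  22.2] 0.06
disc [528.7 207.6  32.7] 0.38
ball [ 453.8 -152.6  125.8] 0.16
pinL [ 578.9 -274.3   81.5] 0.46
pinR [ 573.4 -326.4   80.8] 0.06
plL [ 552.7 -244.8   59.8] 0.32
plR [ 544.3 -353.6   57.1] 0.23
baseFL [432.8 -92.1  54.3] 0.52
baseFR [ 396.4 -473.7   19.2] 0.47
hand top [641.  251.9  67.9] 1.87
tray [0.39591502 0.20295578 0.21688767] [[1.2, -0.7], [1.3, -1.4], [-0.8, 0.9], [-0.5, 1.2], [0.6, -0.6], [-0.4, 0.6]]
pts [[395.9, 203.0, 18.0], [439.9, 212.6, 27.0], [500.4, 226.0, 39.0], [633.2, 255.2, 55.0]]
frame [ 0.58306913 -0.30060397 -0.10353381] [[-0.4, -0.1], [0.1, 7.5], [0.6, -0.0], [1.4, -2.7], [-1.9, -1.2]]
```

```bash
cat >> h.py <<'E'
def crop(im,x0,y0,x1,y1,s,segs=()):
    o=cv2.resize(im[y0:y1,x0:x1],None,fx=s,fy=s,interpolation=cv2.INTER_CUBIC)
    for n,q,col in segs:
        cv2.polylines(o,[np.round(((np.array(q)+.5-[x0,y0])*s)).astype(int)],n,col,1,cv2.LINE_AA)
    return o
def cat(l):
    H=max(i.shape[0] for i in l)
    return np.hstack([cv2.copyMakeBorder(i,0,H-i.shape[0],0,0,cv2.BORDER_CONSTANT) for i in l])
def box(x0,x1,y0,y1,z): return [(x0,y0,z),(x1,y0,z),(x1,y1,z),(x0,y1,z)]
E
cat > ov.py <<'E'
from h import *
a=cv2.imread("pics/side0.png");b=cv2.imread("pics/top0.png")
d=.1237
o=[("top",(.1167,-d,.036),(222.2,217)),("side",(.1167,-d,.036),(243.3,260)),("top",(.1167,d,.036),(148.2,238.7)),("side",(.1167,d,.036),(184,328)),
("top",(0,0,.018),(195.8,265)),("side",(0,0,.018),(265.7,314))]
T,_=fit(o,[.3,.2,.2])
o=[("top",(-.17,.19,.03),(291.3,243.7)),("side",(-.17,.19,.03),(329,235.5)),("top",(-.17,-.19,.03),(410,244.7)),("side",(-.17,-.19,.03),(406.5,183)),("side",(.17,.19,.03),(240,190)),
("top",(.04,.2,.275),(293.5,155))]
F,r=fit(o,[.6,-.3,0]);print(T,F,r)
G=(0,200,0);R=(255,0,255)
q=d-.0071
sq=[(-.0071,0,.036),(.1167,-d,.036),(.2404,0,.036),(.1167,d,.036)]
si=[(0,0,.036),(.1167,-.1167,.036),(.2334,0,.036),(.1167,.1167,.036)]
tr=[sq,si,box(.226,.260,-.006,.006,.070),[(.107,-.107,.039),(.107,.107,.039)]]
c25,s25=np.cos(np.radians(25)),np.sin(np.radians(25))
import sys
sx,sy,sz=.018,0,.09
def S(x,y,z): return (sx+x*c25-z*s25,sy+y,sz+x*s25+z*c25)
ring=lambda x,y,z,r:[S(x+r*np.cos(t),y+r*np.sin(t),z) for t in np.linspace(0,6.28,13)]
fr=[box(-.17,.17,-.19,.19,.03),box(.04,.125,-.2,.2,.225),box(.04,.125,-.2,.2,.275),ring(-.026,.026,.008,.005),ring(-.026,-.026,.008,.005),ring(0,0,0,.032)]
sg=lambda n:[(True,proj(n,Tz(*T,p)),G) for p in tr]+[(True,proj(n,Tz(*F,p)),R) for p in fr]
cv2.imwrite("pics/ov.png",np.vstack([cat([crop(b,140,175,230,280,3,sg("top")),crop(a,150,250,290,345,3,sg("side"))])[:,:690],
 cat([crop(b,285,110,415,250,2,sg("top")),crop(a,235,90,415,250,2,sg("side"))]+[np.zeros((1,70,3),np.uint8)])[:,:690]][:2]))
E
python3 ov.py
```

```text
[0.39591502 0.20295578 0.21688767] [ 0.58299878 -0.29839652 -0.09737661] [[-0.8, 0.4], [0.3, 1.5], [0.2, -0.3], [0.9, -0.6], [-2.4, -0.6], [0.6, -0.3]]
```

View pics/ov.png

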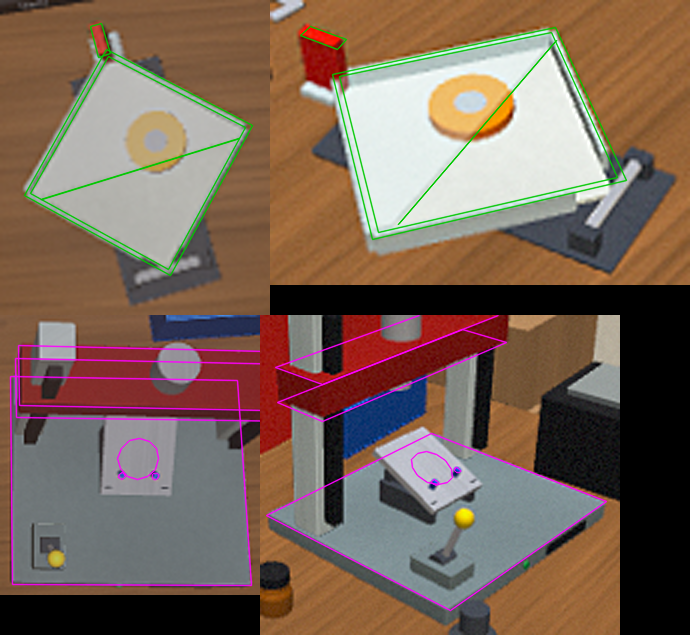

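Call:
apply_moves:
  deltas:
    - {"translation": [0.0, 0.0, 0.045], "turn": [0, 0, -0.05], "hand": 0.08}
    - {"translation": [0.02, 0.04, 0.02], "turn": [0, 0, -0.05], "hand": 0.08}
    - {"translation": [0.022, 0.044, 0], "turn": [0, 0, 0], "hand": 0.08}
    - {"translation": [0.022, 0.044, 0], "turn": [0, 0, 0], "hand": 0.08}
    - {"translation": [0.022, 0.044, 0], "turn": [0, 0, 0], "hand": 0.08}

```text
time: 0.6
ee_pos: [0.2769, -0.42, 0.2988]
eef_rot: [0.995, 0.1, -0.002, -0.003]
ft_force: [0.9, -0.2, 0.4]
width: 0.0799
```

Call:
apply_moves:
  deltas:
    - {"translation": [0.022, 0.044, 0], "turn": [0, 0, 0], "hand": 0.08}
    - {"translation": [0.022, 0.044, 0], "turn": [0, 0, 0], "hand": 0.08}
    - {"translation": [0.022, 0.044, 0], "turn": [0, 0, 0], "hand": 0.08}
    - {"translation": [0.022, 0.044, 0], "turn": [0, 0, 0], "hand": 0.08}
    - {"translation": [0.022, 0.044, 0], "turn": [0, 0, 0], "hand": 0.08}

```text
time: 1.1
ee_pos: [0.3862, -0.195, 0.2979]
eef_rot: [0.995, 0.1, -0.002, -0.003]
ft_force: [1.3, -1.1, -0.9]
width: 0.0799
```

Call:
apply_moves:
  deltas:
    - {"translation": [0.022, 0.044, 0], "turn": [0, 0, 0], "hand": 0.06}
    - {"translation": [0.022, 0.044, 0], "turn": [0, 0, 0], "hand": 0.06}
    - {"translation": [0.022, 0.044, 0], "turn": [0, 0, 0], "hand": 0.06}
    - {"translation": [0.022, 0.044, 0], "turn": [0, 0, 0], "hand": 0.06}
    - {"translation": [0.022, 0.044, 0], "turn": [0, 0, 0], "hand": 0.06}

```text
time: 1.6
ee_pos: [0.4953, 0.0298, 0.2979]
eef_rot: [0.995, 0.099, -0.002, -0.001]
ft_force: [0.5, -0.2, -0.2]
width: 0.0605
```

```bash
python3 - <<'E'
from h import *
for t,s in [((178,187),(161,281)),((177.3,186),(161,281)),((175.5,195),(169,283)),((171.5,183),(164,260.5))]:
    p,e=tri(t,s);print(np.round(p*1000,1),e)
T=[0.39591502,0.20295578,0.21688767]
print(Tz(*T,[(.245,0,.056)]))
E
```

```text
[659.9 257.1  -1. ] 2.130233838212689
[661.5 257.6  -1.2] 1.5577068666994762
[626.9 261.1  14.9] 1.2704296220100275
[646.  256.2  68.8] 0.8359631133863559
[[0.63517514 0.25567764 0.056     ]]
```

Call:
apply_moves:
  deltas:
    - {"translation": [0.027, 0.042, 0], "turn": [0, 0, 0.008], "hand": 0.06}
    - {"translation": [0.027, 0.042, 0], "turn": [0, 0, 0], "hand": 0.06}
    - {"translation": [0.027, 0.042, 0], "turn": [0, 0, 0], "hand": 0.06}
    - {"translation": [0.027, 0.042, 0], "turn": [0, 0, 0], "hand": 0.06}
    - {"translation": [0.027, 0.042, 0], "turn": [0, 0, 0], "hand": 0.06}

```text
time: 2.1
ee_pos: [0.6298, 0.2404, 0.2965]
eef_rot: [0.995, 0.101, -0.002, -0.0]
ft_force: [1.4, -0.6, 1.3]
width: 0.0603
```

Call:
apply_moves:
  deltas:
    - {"translation": [0.005, 0.015, -0.045], "turn": [0, 0, 0.014], "hand": 0.036}
    - {"translation": [0, 0, -0.045], "turn": [0, 0, 0], "hand": 0.036}
    - {"translation": [0, 0, -0.045], "turn": [0, 0, 0], "hand": 0.036}
    - {"translation": [0, 0, -0.045], "turn": [0, 0, 0], "hand": 0.036}
    - {"translation": [0, 0, -0.02], "turn": [0, 0, 0], "hand": 0.036}

```text
time: 2.6
ee_pos: [0.6347, 0.2667, 0.089]
eef_rot: [0.994, 0.113, -0.002, -0.005]
ft_force: [0.2, -0.2, -0.7]
width: 0.0367
```

```bash
python3 - <<'E'
from h import *
s=readout.read_state();print(s['ee_pos'],s['ft_force'])
a=camera("side");b=camera("top");cv2.imwrite("pics/s1.png",a[:,:,::-1]);cv2.imwrite("pics/t1.png",b[:,:,::-1])
cv2.imwrite("pics/v1.png",cat([crop(b[:,:,::-1],130,150,220,240,4),crop(a[:,:,::-1],130,200,240,310,4)]))
E
```

```text
[0.6346947  0.26665025 0.08901793] [ 0.19462219 -0.15685656 -0.65566461]
```

View pics/v1.png

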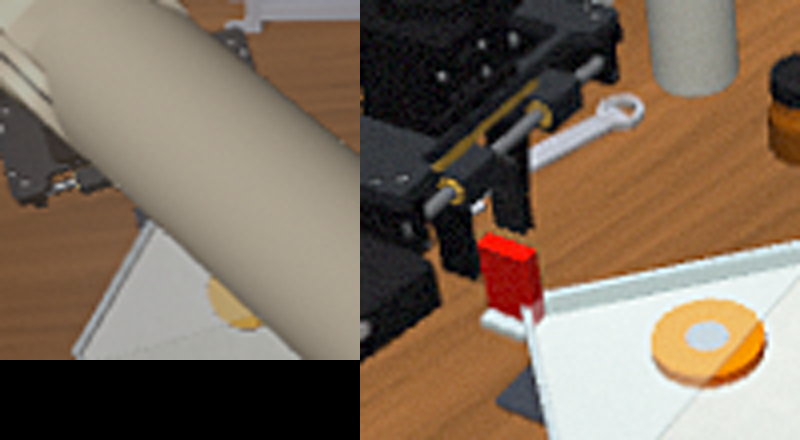

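Call:
apply_moves:
  deltas:
    - {"translation": [0.0005, -0.011, 0], "turn": [0, 0, -0.009], "hand": 0.036}
    - {"translation": [0, 0, 0], "turn": [0, 0, 0], "hand": 0.036}

```text
time: 2.9
ee_pos: [0.6363, 0.255, 0.0922]
eef_rot: [0.994, 0.108, -0.001, -0.005]
ft_force: [0.3, -0.1, 0.9]
width: 0.0361
```

Call:
apply_moves:
  deltas:
    - {"translation": [-0.001, 0.0005, -0.02], "turn": [0, 0, 0], "hand": 0.036}
    - {"translation": [0, 0, -0.016], "turn": [0, 0, 0], "hand": 0.036}
    - {"translation": [0, 0, 0], "turn": [0, 0, 0], "hand": 0.036}

```text
time: 3.2
ee_pos: [0.6385, 0.2553, 0.0609]
eef_rot: [0.994, 0.106, 0.003, -0.006]
ft_force: [1.0, -0.5, -0.2]
width: 0.036
```

Call:
apply_moves:
  newtons: 30
  deltas:
    - {"translation": [0, 0, 0], "turn": [0, 0, 0], "hand": 0.0}
    - {"translation": [0, 0, 0], "turn": [0, 0, 0], "hand": 0.0}
    - {"translation": [0, 0, 0], "turn": [0, 0, 0], "hand": 0.0}
    - {"translation": [0, 0, 0], "turn": [0, 0, 0], "hand": 0.0}

```text
time: 3.6
ee_pos: [0.6394, 0.2576, 0.0644]
eef_rot: [0.994, 0.106, 0.005, -0.007]
ft_force: [0.3, 6.2, -3.4]
width: 0.012
```

Call:
apply_moves:
  deltas:
    - {"translation": [0, 0, 0], "turn": [0, 0, 0], "hand": 0.03}
    - {"translation": [-0.003, -0.002, -0.006], "turn": [0, 0, 0], "hand": 0.03}
    - {"translation": [-0.001, 0, -0.006], "turn": [0, 0, 0], "hand": 0.03}

```text
time: 3.9
ee_pos: [0.6358, 0.2561, 0.0533]
eef_rot: [0.994, 0.107, 0.006, -0.008]
ft_force: [-0.5, -0.5, -0.8]
width: 0.0267
```

Call:
apply_moves:
  newtons: 30
  deltas:
    - {"translation": [0, 0, 0], "turn": [0, 0, 0], "hand": 0.0}
    - {"translation": [0, 0, 0], "turn": [0, 0, 0], "hand": 0.0}
    - {"translation": [0, 0, 0], "turn": [0, 0, 0], "hand": 0.0}

```text
time: 4.2
ee_pos: [0.6349, 0.2559, 0.0517]
eef_rot: [0.994, 0.107, 0.005, -0.008]
ft_force: [-1.4, 13.8, -3.9]
width: 0.0134
```

Call:
apply_moves:
  deltas:
    - {"translation": [-0.002, 0.0005, 0.012], "turn": [0.0108, -0.0488, 0], "hand": 0.0}
    - {"translation": [-0.0022, -0.0005, 0.012], "turn": [0.0108, -0.0488, 0], "hand": 0.0}
    - {"translation": [-0.0034, -0.0008, 0.012], "turn": [0.0108, -0.0488, 0], "hand": 0.0}
    - {"translation": [-0.0034, -0.0008, 0.012], "turn": [0.0108, -0.0488, 0], "hand": 0.0}

```text
time: 4.6
ee_pos: [0.6239, 0.2544, 0.098]
eef_rot: [0.989, 0.106, 0.106, -0.02]
ft_force: [0.4, 1.0, -3.5]
width: 0.0119
```

Call:
apply_moves:
  deltas:
    - {"translation": [-0.0045, -0.001, 0.0114], "turn": [0.0108, -0.0488, 0], "hand": 0.0}
    - {"translation": [-0.0045, -0.001, 0.0114], "turn": [0.0108, -0.0488, 0], "hand": 0.0}
    - {"translation": [-0.0057, -0.0012, 0.011], "turn": [0.0108, -0.0488, 0], "hand": 0.0}
    - {"translation": [0, 0, 0], "turn": [0, 0, 0], "hand": 0.0}

```text
time: 5.0
ee_pos: [0.6083, 0.2511, 0.1347]
eef_rot: [0.977, 0.106, 0.184, -0.028]
ft_force: [0.7, 1.8, -1.6]
width: 0.012
```

```bash
cat > orng.py <<'E'
from h import *
import sys
a=camera("side")
h=cv2.cvtColor(a,cv2.COLOR_RGB2HSV);m=cv2.inRange(h,(8,90,120),(25,255,255));m[:245]=0;m[:,:150]=0;m[:,300:]=0
ys,xs=np.nonzero(m);print(len(xs),xs.mean(),ys.mean(),xs.min(),xs.max(),ys.min(),ys.max());cv2.imwrite(sys.argv[1],a[:,:,::-1])
E
for i in 1 2 3; do python3 orng.py pics/l$i.png; done; python3 -c "
from h import *
T=[0.39591502,0.20295578,0.21688767]
print(proj('side',Tz(*T,[(.045,0,.03)])))
a=np.hypot(1,1)
print(readout.read_state()['ee_pos'])"
```

```text
13754 227.67696670059618 327.16867820270465 150 299 245 383
13769 227.76911903551456 327.3072118527126 150 299 245 383
13787 227.83041996083267 327.43773119605424 150 299 245 383
[[245.98779305 303.63462169]]
[0.60904529 0.25123323 0.13325309]
```

View pics/l3.png

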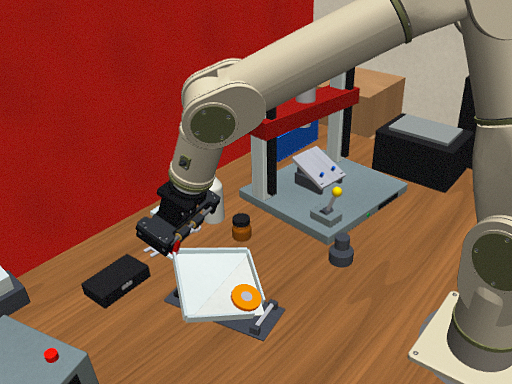

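Call:
apply_moves:
  deltas:
    - {"translation": [0.0057, 0.0012, -0.011], "turn": [-0.0108, 0.0488, 0], "hand": 0.0}
    - {"translation": [0.0045, 0.001, -0.0114], "turn": [-0.0108, 0.0488, 0], "hand": 0.0}
    - {"translation": [0.0045, 0.001, -0.0114], "turn": [-0.0108, 0.0488, 0], "hand": 0.0}
    - {"translation": [0.0034, 0.0008, -0.012], "turn": [-0.0108, 0.0488, 0], "hand": 0.0}
    - {"translation": [0.0034, 0.0008, -0.012], "turn": [-0.0108, 0.0488, 0], "hand": 0.0}

```text
time: 5.65
ee_pos: [0.6314, 0.256, 0.0705]
eef_rot: [0.993, 0.106, 0.05, -0.014]
ft_force: [-1.7, 1.8, -0.8]
width: 0.0117
```

Call:
apply_moves:
  deltas:
    - {"translation": [0.0013, 0.0003, -0.006], "turn": [-0.0054, 0.0244, 0], "hand": 0.0}
    - {"translation": [0.0013, 0.0003, -0.006], "turn": [-0.0054, 0.0244, 0], "hand": 0.0}
    - {"translation": [0, 0, 0], "turn": [0, 0, 0], "hand": 0.0}

```text
time: 5.95
ee_pos: [0.6345, 0.2566, 0.0526]
eef_rot: [0.994, 0.105, 0.02, -0.011]
ft_force: [2.6, 1.0, -1.9]
width: 0.0118
```

Call:
apply_moves:
  deltas:
    - {"translation": [0.0003, 0, -0.002], "turn": [-0.006, 0.028, 0], "hand": 0.0}
    - {"translation": [0, 0, -0.001], "turn": [0, 0, 0], "hand": 0.0}
    - {"translation": [0, 0, 0], "turn": [0, 0, 0], "hand": 0.03}
    - {"translation": [0, 0, 0], "turn": [0, 0, 0], "hand": 0.035}

```text
time: 6.35
ee_pos: [0.6353, 0.2568, 0.0523]
eef_rot: [0.994, 0.105, 0.005, -0.009]
ft_force: [0.2, 1.0, -0.0]
width: 0.0207
```

Call:
apply_moves:
  deltas:
    - {"translation": [0, 0, 0], "turn": [0, 0, 0], "hand": 0.036}
    - {"translation": [0, 0, 0.03], "turn": [0, 0, 0], "hand": 0.036}
    - {"translation": [0, 0, 0.04], "turn": [0, 0, 0.05], "hand": 0.036}
    - {"translation": [-0.018, -0.004, 0.02], "turn": [0, 0, 0.14], "hand": 0.06}
    - {"translation": [-0.018, -0.004, 0], "turn": [0, 0, 0.14], "hand": 0.08}

```text
time: 6.85
ee_pos: [0.5988, 0.2482, 0.1438]
eef_rot: [0.963, 0.27, 0.004, -0.009]
ft_force: [-0.0, 0.4, 0.3]
width: 0.0454
```

Call:
apply_moves:
  deltas:
    - {"translation": [-0.018, -0.004, 0], "turn": [0, 0, 0.14], "hand": 0.08}
    - {"translation": [-0.018, -0.004, 0], "turn": [0, 0, 0.14], "hand": 0.08}
    - {"translation": [-0.018, -0.004, 0], "turn": [0, 0, 0.14], "hand": 0.08}
    - {"translation": [-0.018, -0.004, 0], "turn": [0, 0, 0.14], "hand": 0.08}
    - {"translation": [-0.018, -0.004, 0], "turn": [0, 0, 0.14], "hand": 0.08}

```text
time: 7.35
ee_pos: [0.506, 0.2273, 0.1451]
eef_rot: [0.803, 0.596, 0.002, -0.009]
ft_force: [-0.1, 0.6, 0.4]
width: 0.0782
```

Call:
apply_moves:
  deltas:
    - {"translation": [-0.018, -0.004, 0], "turn": [0, 0, 0.14], "hand": 0.08}
    - {"translation": [-0.018, -0.004, 0], "turn": [0, 0, 0.14], "hand": 0.08}
    - {"translation": [-0.018, -0.004, 0], "turn": [0, 0, 0.14], "hand": 0.08}
    - {"translation": [-0.006, -0.002, 0], "turn": [0, 0, 0.05], "hand": 0.08}
    - {"translation": [0, 0, 0], "turn": [0, 0, 0], "hand": 0.08}

```text
time: 7.85
ee_pos: [0.4418, 0.2117, 0.1445]
eef_rot: [0.632, 0.775, -0.0, -0.007]
ft_force: [-0.3, -0.0, 0.2]
width: 0.0798
```

```bash
python3 - <<'E'
from h import *
from scipy.spatial.transform import Rotation as R
s=readout.read_state();print(s['ee_pos'],s['joint_positions']);print(np.round(R.from_quat(s['eef_rot']).as_matrix(),3))
a=camera("side");cv2.imwrite("pics/s2.png",a[:,:,::-1])
T=[0.39591502,0.20295578,0.21688767]
g=[(.045+.032*np.cos(t),.032*np.sin(t),z) for z in(.022,.032) for t in np.linspace(0,6.28,25)]
G=(0,200,0)
sg=[(True,proj("side",Tz(*T,g[:25])),G),(True,proj("side",Tz(*T,g[25:])),G),(True,proj("side",Tz(*T,[(0,0,.036),(.1167,-.1167,.036),(.2334,0,.036),(.1167,.1167,.036)])),G)]
cv2.imwrite("pics/v2.png",crop(a[:,:,::-1],150,190,300,340,4,sg))
E
```

```text
[0.44181338 0.21172427 0.14454997] [ 0.59247411  0.38749256 -1.29639772  1.87220314  0.38711512  1.19056594
 -0.63327095]
[[-0.2    0.98  -0.012]
 [ 0.98   0.2    0.009]
 [ 0.011 -0.01  -1.   ]]
```

View pics/v2.png

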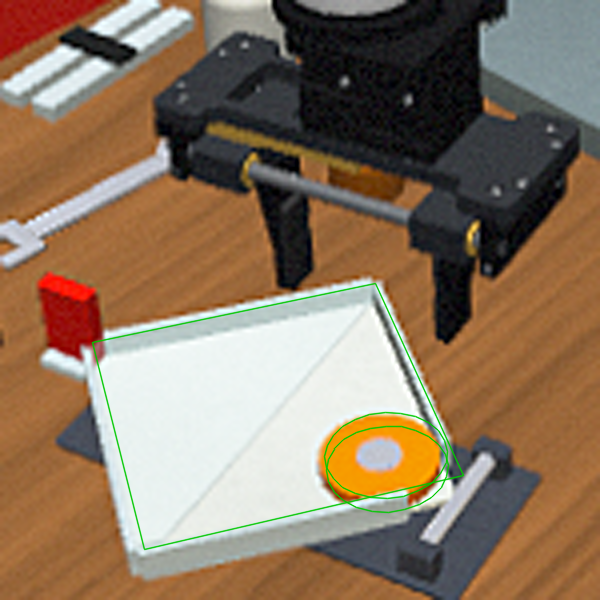

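Call:
apply_moves:
  deltas:
    - {"translation": [0.0005, 0.001, -0.03], "turn": [-0.009, -0.012, 0.015], "hand": 0.08}
    - {"translation": [0, 0, -0.025], "turn": [0, 0, 0], "hand": 0.08}
    - {"translation": [0, 0, -0.015], "turn": [0, 0, 0], "hand": 0.08}
    - {"translation": [0, 0, 0], "turn": [0, 0, 0], "hand": 0.08}

```text
time: 8.3
ee_pos: [0.4456, 0.2133, 0.0733]
eef_rot: [0.631, 0.776, 0.002, 0.001]
ft_force: [-0.9, -0.3, 1.0]
width: 0.0797
```

```bash
python3 - <<'E'
from h import *
from scipy.spatial.transform import Rotation as R
s=readout.read_state();print(s['ee_pos'],s['joint_positions']);print(np.round(R.from_quat(s['eef_rot']).as_matrix(),3))
print(Tz(0,0,-.21689,[np.r_[s['ee_pos'][:2]-[.3959,.2030],0]]))
E
```

```text
[0.44559655 0.21329842 0.07325342] [ 0.47729255  0.47806419 -1.18748239  1.93923138  0.51136437  1.06679561
 -0.72417406]
[[-0.204  0.979  0.004]
 [ 0.979  0.204  0.001]
 [-0.     0.004 -1.   ]]
[[ 0.05074838 -0.00063723  0.        ]]
```

Call:
apply_moves:
  deltas:
    - {"translation": [-0.0035, 0.0, -0.004], "turn": [0, 0, 0.008], "hand": 0.08}
    - {"translation": [-0.0005, 0, -0.01], "turn": [0, 0, 0], "hand": 0.08}
    - {"translation": [0, 0, -0.008], "turn": [0, 0, 0], "hand": 0.08}
    - {"translation": [0, 0, 0], "turn": [0, 0, 0], "hand": 0.08}

```text
time: 8.7
ee_pos: [0.4428, 0.2142, 0.0516]
eef_rot: [0.628, 0.778, 0.003, 0.002]
ft_force: [-0.6, -0.7, 0.6]
width: 0.0797
```

Call:
apply_moves:
  deltas:
    - {"translation": [-0.001, -0.0005, -0.006], "turn": [0, 0, 0], "hand": 0.08}
    - {"translation": [-0.0005, 0, -0.005], "turn": [0, 0, 0], "hand": 0.08}
    - {"translation": [0, 0, 0], "turn": [0, 0, 0], "hand": 0.08}

```text
time: 9.0
ee_pos: [0.4415, 0.2137, 0.0401]
eef_rot: [0.628, 0.778, 0.003, 0.002]
ft_force: [-0.3, -0.2, -0.9]
width: 0.0797
```

Call:
apply_moves:
  newtons: 25
  deltas:
    - {"translation": [0, 0, -0.001], "turn": [0, 0, 0], "hand": 0.05}
    - {"translation": [0, 0, 0], "turn": [0, 0, 0], "hand": 0.05}
    - {"translation": [0, 0, 0], "turn": [0, 0, 0], "hand": 0.05}
    - {"translation": [0, 0, 0], "turn": [0, 0, 0], "hand": 0.05}

```text
time: 9.4
ee_pos: [0.4416, 0.2138, 0.0392]
eef_rot: [0.628, 0.778, 0.003, 0.002]
ft_force: [0.3, 0.0, -2.8]
width: 0.0629
```

Call:
apply_moves:
  deltas:
    - {"translation": [0, 0, 0.015], "turn": [0, 0, 0], "hand": 0.05}
    - {"translation": [0, 0, 0.03], "turn": [0, 0, 0], "hand": 0.05}
    - {"translation": [0, 0, 0.04], "turn": [0, 0, 0], "hand": 0.05}
    - {"translation": [0, 0, 0.04], "turn": [0, 0, 0], "hand": 0.05}
    - {"translation": [0, 0, 0.03], "turn": [0, 0, 0], "hand": 0.05}

```text
time: 9.9
ee_pos: [0.4372, 0.2133, 0.1989]
eef_rot: [0.627, 0.779, -0.0, -0.001]
ft_force: [0.5, -0.8, -1.5]
width: 0.0629
```

```bash
python3 - <<'E'
from h import *
s=readout.read_state();print(s['ee_pos'],s['joint_positions'],s['ft_force'],s['width'])
a=camera("side")[:,:,::-1];cv2.imwrite("pics/s3.png",a)
cv2.imwrite("pics/v3.png",crop(a,160,160,300,330,3))
E
```

```text
[0.43716423 0.21330921 0.19889384] [ 0.67165027  0.3029942  -1.37190852  1.81859393  0.30947272  1.27595962
 -0.56774891] [ 0.51673666 -0.81655382 -1.45610931] 0.06292883458517007
```

View pics/v3.png

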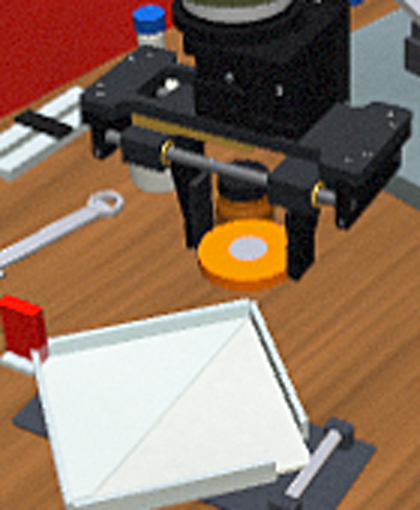

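Call:
apply_moves:
  deltas:
    - {"translation": [0.003, -0.025, 0.006], "turn": [0, 0, -0.07], "hand": 0.05}
    - {"translation": [0.003, -0.04, 0.006], "turn": [0, 0, -0.135], "hand": 0.05}
    - {"translation": [0.003, -0.04, 0.006], "turn": [0, 0, -0.135], "hand": 0.05}
    - {"translation": [0.003, -0.04, 0.006], "turn": [0, 0, -0.135], "hand": 0.05}
    - {"translation": [0.003, -0.04, 0.006], "turn": [0, 0, -0.135], "hand": 0.05}

```text
time: 10.45
ee_pos: [0.4513, 0.0336, 0.238]
eef_rot: [0.832, 0.554, 0.003, 0.002]
ft_force: [0.1, 0.3, -3.2]
width: 0.0627
```

Call:
apply_moves:
  deltas:
    - {"translation": [0.003, -0.04, 0], "turn": [0, 0, -0.135], "hand": 0.05}
    - {"translation": [0.003, -0.04, 0], "turn": [0, 0, -0.135], "hand": 0.05}
    - {"translation": [0.003, -0.04, 0], "turn": [0, 0, -0.135], "hand": 0.05}
    - {"translation": [0.003, -0.04, 0], "turn": [0, 0, -0.135], "hand": 0.05}
    - {"translation": [0.003, -0.04, 0], "turn": [0, 0, -0.135], "hand": 0.05}

```text
time: 10.95
ee_pos: [0.4654, -0.173, 0.242]
eef_rot: [0.972, 0.235, 0.001, 0.008]
ft_force: [0.5, 1.1, -0.9]
width: 0.0631
```

```bash
python3 - <<'E'
from h import *
s=readout.read_state();print(s['ee_pos'],s['joint_positions'],s['ft_force'],s['width'])
E
```

```text
[ 0.46537619 -0.1730431   0.24199055] [ 1.30897544  0.16030577 -1.13041438  1.7474482   0.16417702  1.3207128
 -0.95352371] [ 0.49147436  1.08085904 -0.88972417] 0.0631249561955115
```

Call:
apply_moves:
  deltas:
    - {"translation": [0.003, -0.03, 0], "turn": [0, 0, -0.14], "hand": 0.05}
    - {"translation": [0.003, -0.03, 0], "turn": [0, 0, -0.14], "hand": 0.05}
    - {"translation": [0.003, -0.03, 0], "turn": [0, 0, -0.14], "hand": 0.05}
    - {"translation": [0.003, -0.02, 0], "turn": [0, 0, -0.13], "hand": 0.05}
    - {"translation": [0, 0, 0], "turn": [-0.007, -0.07, 0], "hand": 0.05}

```text
time: 11.45
ee_pos: [0.4769, -0.2916, 0.2431]
eef_rot: [0.998, -0.055, 0.034, 0.008]
ft_force: [-0.4, 0.3, -1.4]
width: 0.0632
```

Call:
apply_moves:
  deltas:
    - {"translation": [0, 0, 0], "turn": [-0.012, -0.12, 0], "hand": 0.05}
    - {"translation": [0, 0, 0], "turn": [-0.012, -0.12, 0], "hand": 0.05}
    - {"translation": [0, 0, 0], "turn": [-0.01, -0.1, 0], "hand": 0.05}
    - {"translation": [0, 0, 0], "turn": [0, 0, 0], "hand": 0.05}

```text
time: 11.85
ee_pos: [0.4771, -0.2909, 0.2433]
eef_rot: [0.976, -0.055, 0.209, 0.016]
ft_force: [-1.0, -0.2, -2.6]
width: 0.0627
```

```bash
cat > st.py <<'E'
from h import *
from scipy.spatial.transform import Rotation as R
s=readout.read_state();p=s['ee_pos'];M=R.from_quat(s['eef_rot'])
fx=np.array([.9953,-.0972,0]);xs=np.cos(np.radians(25))*fx+[0,0,np.sin(np.radians(25))]
n=np.cross(xs,[.0972,.9953,0]);D=R.from_matrix(np.c_[xs,np.cross(-n,xs),-n])
print("joints",np.round(s['joint_positions'],2),"F",np.round(s['ft_force'],1),s['width'],"rotvec needed",np.round((D*M.inv()).as_rotvec(),4))
y=np.array([.0972,.9953,0])
disc=p+.0122*M.as_matrix()[:,2];d=disc-[.601,-.3015,.089]
print("tcp",np.round(p,4),"disc rel seat (x,y,n):",np.round([d@xs,d@y,d@n],4))
goal=np.array([.601,-.3015,.089])+.0122*n
for h,u in((.08,.006),(.02,.006),(.003,.006)): print(h,np.round(goal+u*xs+h*n-p,4))
E
python3 st.py
```

```text
joints [ 1.63 -0.05 -1.01  1.92 -0.3   0.89 -0.92] F [-1.  -0.2 -2.6] 0.0627381292464566 rotvec needed [ 0.0077 -0.0146  0.0167]
tcp [ 0.4771 -0.2909  0.2433] disc rel seat (x,y,n): [-0.0476 -0.0017  0.1802]
0.08 [ 0.0905 -0.0073 -0.0682]
0.02 [ 0.1157 -0.0098 -0.1226]
0.003 [ 0.1229 -0.0105 -0.138 ]
```

Call:
apply_moves:
  deltas:
    - {"translation": [0.028, -0.002, -0.021], "turn": [0.0077, -0.0146, 0.0167], "hand": 0.05}
    - {"translation": [0.028, -0.002, -0.021], "turn": [0, 0, 0], "hand": 0.05}
    - {"translation": [0.02, -0.002, -0.015], "turn": [0, 0, 0], "hand": 0.05}
    - {"translation": [0, 0, 0], "turn": [0, 0, 0], "hand": 0.05}

```text
time: 12.25
ee_pos: [0.5558, -0.2998, 0.1875]
eef_rot: [0.976, -0.048, 0.212, 0.017]
ft_force: [0.6, 0.6, -1.5]
width: 0.0629
```

```bash
python3 st.py
```

```text
joints [ 1.41  0.26 -1.01  1.84  0.13  0.75 -1.28] F [ 0.6  0.6 -1.5] 0.06290183929862754 rotvec needed [ 0.011  -0.0087  0.0039]
tcp [ 0.5558 -0.2998  0.1875] disc rel seat (x,y,n): [ 0.0006 -0.0029  0.0961]
0.08 [ 0.0119  0.0016 -0.0124]
0.02 [ 0.0371 -0.0009 -0.0667]
0.003 [ 0.0443 -0.0016 -0.0821]
```

Call:
apply_moves:
  deltas:
    - {"translation": [0.014, 0.001, -0.022], "turn": [0.011, -0.0087, 0.004], "hand": 0.05}
    - {"translation": [0.012, -0.001, -0.022], "turn": [0, 0, 0], "hand": 0.05}
    - {"translation": [0.007, 0, -0.014], "turn": [0, 0, 0], "hand": 0.05}
    - {"translation": [0, 0, 0], "turn": [0, 0, 0], "hand": 0.05}

```text
time: 12.65
ee_pos: [0.5926, -0.2994, 0.1294]
eef_rot: [0.976, -0.046, 0.214, 0.011]
ft_force: [-0.4, 1.6, -2.1]
width: 0.0627
```

```bash
python3 st.py; python3 - <<'E'
from h import *
a=camera("side")[:,:,::-1];b=camera("top")[:,:,::-1]
cv2.imwrite("pics/v4.png",crop(a,250,110,400,240,5))
E
```

```text
joints [ 1.25  0.4  -0.91  1.82  0.28  0.66 -1.41] F [-0.4  1.6 -2.1] 0.06274629972281662 rotvec needed [ 0.0011 -0.0054 -0.0026]
tcp [ 0.5926 -0.2994  0.1294] disc rel seat (x,y,n): [0.0092 0.0013 0.0281]
0.08 [-0.0249  0.0011  0.0457]
0.02 [ 0.0003 -0.0013 -0.0087]
0.003 [ 0.0075 -0.002  -0.0241]
```

View pics/v4.png

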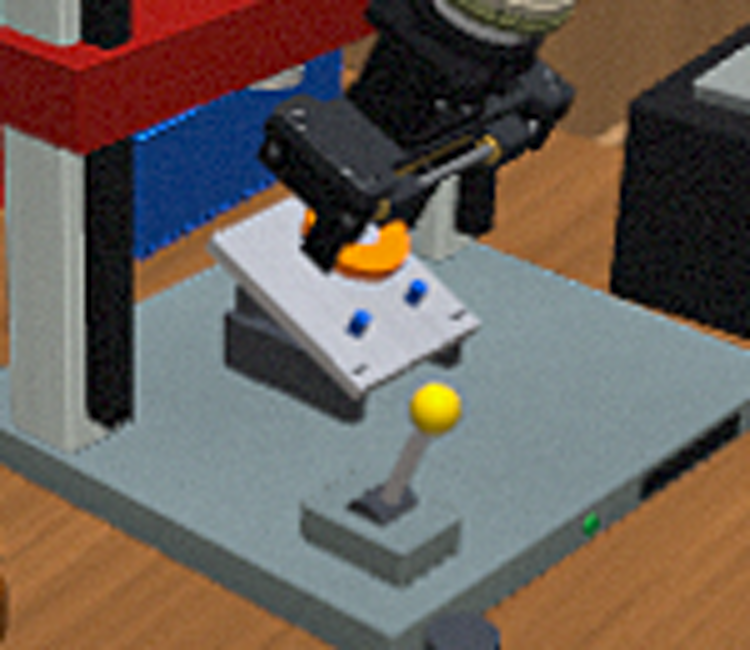

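Call:
apply_moves:
  deltas:
    - {"translation": [0.002, -0.002, -0.008], "turn": [0.001, -0.005, -0.003], "hand": 0.05}
    - {"translation": [0.002, 0, -0.007], "turn": [0, 0, 0], "hand": 0.05}
    - {"translation": [0.001, 0, -0.003], "turn": [0, 0, 0], "hand": 0.05}
    - {"translation": [0, 0, 0], "turn": [0, 0, 0], "hand": 0.05}

```text
time: 13.15
ee_pos: [0.5981, -0.3043, 0.1155]
eef_rot: [0.975, -0.049, 0.218, 0.014]
ft_force: [0.5, 0.4, -1.6]
width: 0.0629
```

```bash
python3 st.py
```

```text
joints [ 1.22  0.43 -0.88  1.83  0.31  0.63 -1.43] F [ 0.5  0.4 -1.6] 0.06285316178622498 rotvec needed [0.0057 0.004  0.0035]
tcp [ 0.5981 -0.3043  0.1155] disc rel seat (x,y,n): [ 0.0088 -0.0031  0.0129]
0.08 [-0.0304  0.006   0.0596]
0.02 [-0.0052  0.0036  0.0053]
0.003 [ 0.0019  0.0029 -0.0102]
```

Call:
apply_moves:
  deltas:
    - {"translation": [0.001, 0.003, -0.005], "turn": [0.006, 0.004, 0.003], "hand": 0.05}
    - {"translation": [0.001, 0, -0.004], "turn": [0, 0, 0], "hand": 0.05}
    - {"translation": [0, 0, 0], "turn": [0, 0, 0], "hand": 0.05}

```text
time: 13.45
ee_pos: [0.6001, -0.3013, 0.1061]
eef_rot: [0.975, -0.048, 0.216, 0.01]
ft_force: [-0.1, 0.3, -2.5]
width: 0.063
```

```bash
python3 st.py
```

```text
joints [ 1.21  0.44 -0.87  1.83  0.32  0.62 -1.44] F [-0.1  0.3 -2.5] 0.06302500092422648 rotvec needed [-0.0004 -0.0004  0.0006]
tcp [ 0.6001 -0.3013  0.1061] disc rel seat (x,y,n): [0.0064 0.0001 0.0037]
0.08 [-0.0325  0.0031  0.069 ]
0.02 [-0.0072  0.0006  0.0146]
0.003 [-0.0001 -0.0001 -0.0008]
```

Call:
apply_moves:
  deltas:
    - {"translation": [0.0008, 0, -0.0018], "turn": [0, 0, 0], "hand": 0.05}
    - {"translation": [0, 0, 0], "turn": [0, 0, 0], "hand": 0.05}

```text
time: 13.65
ee_pos: [0.6011, -0.3013, 0.1043]
eef_rot: [0.975, -0.048, 0.216, 0.01]
ft_force: [0.2, -0.3, -2.3]
width: 0.0627
```

Call:
apply_moves:
  deltas:
    - {"translation": [0.0008, 0, -0.0018], "turn": [0, 0, 0], "hand": 0.05}
    - {"translation": [0, 0, 0], "turn": [0, 0, 0], "hand": 0.05}

```text
time: 13.85
ee_pos: [0.6027, -0.3018, 0.1042]
eef_rot: [0.975, -0.048, 0.217, 0.011]
ft_force: [0.2, -0.4, -2.8]
width: 0.063
```

```bash
python3 st.py
```

```text
joints [ 1.2   0.45 -0.86  1.82  0.33  0.61 -1.44] F [ 0.2 -0.4 -2.8] 0.06300769217574709 rotvec needed [0.0016 0.0013 0.0008]
tcp [ 0.6027 -0.3018  0.1042] disc rel seat (x,y,n): [ 0.008  -0.0002  0.0009]
0.08 [-0.035   0.0036  0.0709]
0.02 [-0.0098  0.0011  0.0165]
0.003 [-0.0026  0.0004  0.0011]
```

Call:
apply_moves:
  deltas:
    - {"translation": [0.0002, 0, -0.0022], "turn": [0, 0, 0], "hand": 0.05}
    - {"translation": [0, 0, 0], "turn": [0, 0, 0], "hand": 0.05}

```text
time: 14.05
ee_pos: [0.6038, -0.3024, 0.1044]
eef_rot: [0.975, -0.048, 0.218, 0.012]
ft_force: [1.0, -0.7, -3.7]
width: 0.0634
```

Call:
apply_moves:
  deltas:
    - {"translation": [0.0002, 0, -0.002], "turn": [0, 0, 0], "hand": 0.05}
    - {"translation": [0, 0, 0], "turn": [0, 0, 0], "hand": 0.05}

```text
time: 14.25
ee_pos: [0.6048, -0.3029, 0.1046]
eef_rot: [0.975, -0.048, 0.219, 0.013]
ft_force: [0.3, -0.7, -2.2]
width: 0.063
```

```bash
python3 st.py
```

```text
joints [ 1.19  0.45 -0.86  1.82  0.34  0.61 -1.45] F [ 0.3 -0.7 -2.2] 0.06303540783262636 rotvec needed [0.006  0.0048 0.0014]
tcp [ 0.6048 -0.3029  0.1046] disc rel seat (x,y,n): [ 0.0102 -0.0011  0.0003]
0.08 [-0.0371  0.0046  0.0705]
0.02 [-0.0119  0.0022  0.0162]
0.003 [-0.0048  0.0015  0.0008]
```

Call:
apply_moves:
  deltas:
    - {"translation": [0, 0, 0], "turn": [0, 0, 0], "hand": 0.07}
    - {"translation": [0, 0, 0], "turn": [0, 0, 0], "hand": 0.078}
    - {"translation": [0, 0, 0], "turn": [0, 0, 0], "hand": 0.08}
    - {"translation": [0, 0, 0], "turn": [0, 0, 0], "hand": 0.08}

```text
time: 14.65
ee_pos: [0.6054, -0.303, 0.1046]
eef_rot: [0.974, -0.048, 0.219, 0.014]
ft_force: [-0.9, 0.1, 0.4]
width: 0.0785
```

```bash
python3 st.py; python3 - <<'E'
from h import *
a=camera("side")[:,:,::-1]
cv2.imwrite("pics/v5.png",crop(a,280,120,380,210,6))
E
```

```text
joints [ 1.19  0.45 -0.86  1.82  0.34  0.61 -1.45] F [-0.9  0.1  0.4] 0.07846090561891932 rotvec needed [0.0061 0.0064 0.0013]
tcp [ 0.6054 -0.303   0.1046] disc rel seat (x,y,n): [ 0.0108 -0.0011  0.0001]
0.08 [-0.0378  0.0048  0.0705]
0.02 [-0.0126  0.0023  0.0161]
0.003 [-0.0054  0.0016  0.0007]
```

View pics/v5.png

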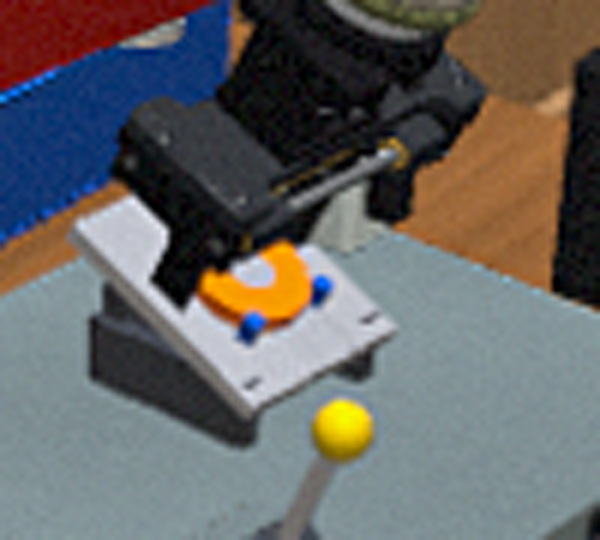

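Call:
apply_moves:
  deltas:
    - {"translation": [-0.007, 0.0005, 0.012], "turn": [0, 0, 0], "hand": 0.08}
    - {"translation": [-0.013, 0.0012, 0.026], "turn": [0, 0, 0], "hand": 0.08}
    - {"translation": [-0.018, 0.002, 0.032], "turn": [0, 0, 0], "hand": 0.08}
    - {"translation": [-0.02, 0.002, 0.036], "turn": [0, 0, 0], "hand": 0.08}
    - {"translation": [-0.03, 0.002, 0.03], "turn": [0, 0, 0], "hand": 0.06}

```text
time: 15.2
ee_pos: [0.5164, -0.2916, 0.239]
eef_rot: [0.975, -0.046, 0.218, 0.009]
ft_force: [-0.7, -0.5, 3.2]
width: 0.0765
```

Call:
apply_moves:
  deltas:
    - {"translation": [-0.03, 0.02, 0], "turn": [0.013, 0.13, 0], "hand": 0.0}
    - {"translation": [-0.025, 0.035, 0], "turn": [0.013, 0.13, 0], "hand": 0.0}
    - {"translation": [-0.02, 0.04, 0], "turn": [0.013, 0.13, 0], "hand": 0.0}
    - {"translation": [-0.02, 0.03, 0], "turn": [0.003, 0.03, 0], "hand": 0.0}
    - {"translation": [0, 0, 0], "turn": [0, 0, 0], "hand": 0.0}

```text
time: 15.7
ee_pos: [0.4122, -0.1719, 0.2437]
eef_rot: [0.998, -0.057, 0.002, 0.003]
ft_force: [0.6, -0.4, 0.1]
width: 0.04
```

```bash
cat > st2.py <<'E'
from h import *
from scipy.spatial.transform import Rotation as R
F=[.5830,-.2984,-.0974]
s=readout.read_state();p=s['ee_pos'];M=R.from_quat(s['eef_rot'])
fx=np.array([.9953,-.0972,0]);n=np.array([0,0,1.]);D=R.from_matrix(np.c_[fx,np.cross(-n,fx),-n])
q=Tz(0,0,.0974,[np.r_[p[:2]-F[:2],p[2]]])[0]
print("joints",np.round(s['joint_positions'],2),"F",np.round(s['ft_force'],1),round(s['width'],4),"rot needed",np.round((D*M.inv()).as_rotvec(),4))
print("tcp",np.round(p,4),"in frame",np.round(q,4),"to start",np.round(Tz(*F,[(-.19,.132,.124)])[0]-p,4))
E
python3 st2.py
```

```text
joints [ 1.55 -0.05 -1.19  1.85 -0.05  1.31 -1.32] F [ 0.6 -0.4  0.1] 0.04 rot needed [0.0069 0.004  0.0173]
tcp [ 0.4122 -0.1719  0.2437] in frame [-0.1823  0.1092  0.2437] to start [-0.0054  0.0234 -0.1197]
```

Call:
apply_moves:
  deltas:
    - {"translation": [-0.006, 0.023, 0], "turn": [0.007, 0.004, 0.017], "hand": 0.0}
    - {"translation": [-0.002, 0, -0.035], "turn": [0, 0, 0], "hand": 0.0}
    - {"translation": [0, 0, -0.035], "turn": [0, 0, 0], "hand": 0.0}
    - {"translation": [0, 0, -0.025], "turn": [0, 0, 0], "hand": 0.0}
    - {"translation": [0, 0, 0], "turn": [0, 0, 0], "hand": 0.0}

```text
time: 16.2
ee_pos: [0.4053, -0.1497, 0.1479]
eef_rot: [0.999, -0.048, 0.003, 0.005]
ft_force: [0.2, -0.1, 0.8]
width: 0.0033
```

```bash
python3 st2.py
```

```text
joints [ 1.51  0.07 -1.27  2.01  0.09  1.1  -1.46] F [ 0.2 -0.1  0.8] 0.0033 rot needed [ 0.0111  0.0052 -0.0011]
tcp [ 0.4053 -0.1497  0.1479] in frame [-0.1913  0.1307  0.1479] to start [ 0.0014  0.0012 -0.0239]
```

Call:
apply_moves:
  deltas:
    - {"translation": [0.001, 0.001, -0.012], "turn": [0.011, 0.005, 0], "hand": 0.0}
    - {"translation": [0, 0, -0.01], "turn": [0, 0, 0], "hand": 0.0}
    - {"translation": [0, 0, 0], "turn": [0, 0, 0], "hand": 0.0}
    - {"translation": [0.01, -0.001, 0], "turn": [0, 0, 0], "hand": 0.0}
    - {"translation": [0.01, -0.001, 0], "turn": [0, 0, 0], "hand": 0.0}

```text
time: 16.7
ee_pos: [0.4281, -0.1523, 0.1291]
eef_rot: [0.999, -0.049, 0.002, 0.001]
ft_force: [-0.4, -0.0, -0.4]
width: 0.0002
```

```bash
python3 st2.py
```

```text
joints [ 1.39  0.22 -1.23  1.98  0.24  1.09 -1.61] F [-0.4 -0.  -0.4] 0.0002 rot needed [ 0.0019  0.0031 -0.0001]
tcp [ 0.4281 -0.1523  0.1291] in frame [-0.1684  0.1303  0.1291] to start [-0.0214  0.0038 -0.0051]
```

Call:
apply_moves:
  deltas:
    - {"translation": [0.012, -0.001, -0.003], "turn": [0, 0, 0], "hand": 0.0}
    - {"translation": [0.012, -0.001, 0], "turn": [0, 0, 0], "hand": 0.0}
    - {"translation": [0.012, -0.001, 0], "turn": [0, 0, 0], "hand": 0.0}
    - {"translation": [0.012, -0.001, 0], "turn": [0, 0, 0], "hand": 0.0}
    - {"translation": [0.008, -0.001, 0], "turn": [0, 0, 0], "hand": 0.0}

```text
time: 17.2
ee_pos: [0.4876, -0.1597, 0.1314]
eef_rot: [0.999, -0.05, 0.003, 0.003]
ft_force: [-0.8, 0.2, -0.3]
width: 0.0001
```

```bash
python3 st2.py
```

```text
joints [ 1.2   0.38 -1.13  1.84  0.38  1.15 -1.74] F [-0.8  0.2 -0.3] 0.0001 rot needed [0.0054 0.0056 0.0019]
tcp [ 0.4876 -0.1597  0.1314] in frame [-0.1085  0.1288  0.1314] to start [-0.0808  0.0111 -0.0074]
```

Call:
apply_moves:
  deltas:
    - {"translation": [0.006, 0, -0.005], "turn": [0.005, 0.005, 0], "hand": 0.0}
    - {"translation": [0.006, 0, -0.004], "turn": [0, 0, 0], "hand": 0.0}
    - {"translation": [0.004, 0, 0], "turn": [0, 0, 0], "hand": 0.0}
    - {"translation": [0.002, 0, 0], "turn": [0, 0, 0], "hand": 0.0}

```text
time: 17.6
ee_pos: [0.4978, -0.1579, 0.1214]
eef_rot: [0.999, -0.049, -0.011, -0.0]
ft_force: [-9.0, 1.5, 7.7]
width: 0.0004
```

```bash
python3 st2.py; python3 - <<'E'
from h import *
a=camera("side")
h=cv2.cvtColor(a,cv2.COLOR_RGB2HSV);m=cv2.inRange(h,(24,180,150),(34,255,255));m[:130]=0
ys,xs=np.nonzero(m);print(len(xs),xs.mean(),ys.mean())
for x in(-.1425,-.104,-.0655):print(x,proj("side",Tz(.583,-.2984,-.0974,[(x,.132,.122 if x!=-.104 else .132)])))
E
```

```text
joints [ 1.14  0.44 -1.1   1.81  0.42  1.18 -1.77] F [-9.   1.5  7.7] 0.0004 rot needed [-0.0016 -0.0225  0.0011]
tcp [ 0.4978 -0.1579  0.1214] in frame [-0.0984  0.1316  0.1214] to start [-0.0911  0.0094  0.0026]
29 315.3103448275862 183.20689655172413
-0.1425 [[337.11222953 192.72227178]]
-0.104 [[325.29189067 183.98143222]]
-0.0655 [[313.51339788 182.24989507]]
```

Call:
apply_moves:
  deltas:
    - {"translation": [0, 0, 0.008], "turn": [0, -0.022, 0], "hand": 0.0}
    - {"translation": [0.003, 0, 0.002], "turn": [0, 0, 0], "hand": 0.0}
    - {"translation": [0.004, 0, 0], "turn": [0, 0, 0], "hand": 0.0}
    - {"translation": [0.004, 0, 0], "turn": [0, 0, 0], "hand": 0.0}

```text
time: 18.05
ee_pos: [0.4991, -0.1571, 0.129]
eef_rot: [0.999, -0.049, -0.012, -0.001]
ft_force: [-26.0, 3.5, 21.3]
width: 0.0009
```

```bash
python3 st2.py; python3 - <<'E'
from h import *
a=camera("side")
h=cv2.cvtColor(a,cv2.COLOR_RGB2HSV);m=cv2.inRange(h,(24,180,150),(34,255,255));m[:130]=0
ys,xs=np.nonzero(m);print(len(xs),xs.mean(),ys.mean(),xs.min(),xs.max())
E
```

```text
joints [ 1.14  0.43 -1.11  1.8   0.41  1.2  -1.77] F [-26.    3.5  21.3] 0.0009 rot needed [-0.0028 -0.0237  0.0014]
tcp [ 0.4991 -0.1571  0.129 ] in frame [-0.0973  0.1325  0.129 ] to start [-0.0924  0.0085 -0.005 ]
36 314.44444444444446 182.44444444444446 312 317
```

Call:
apply_moves:
  deltas:
    - {"translation": [-0.01, 0.001, 0], "turn": [0, -0.01, 0], "hand": 0.0}
    - {"translation": [-0.02, 0.002, 0], "turn": [0, -0.01, 0], "hand": 0.0}
    - {"translation": [-0.03, 0.003, 0], "turn": [0, 0, 0], "hand": 0.0}
    - {"translation": [-0.01, 0, 0.04], "turn": [0, 0, 0], "hand": 0.0}
    - {"translation": [-0.01, 0.01, 0.04], "turn": [0, 0, 0], "hand": 0.0}

```text
time: 18.6
ee_pos: [0.4161, -0.1409, 0.2058]
eef_rot: [0.999, -0.05, -0.004, -0.005]
ft_force: [-1.0, -1.3, 3.6]
width: 0.0005
```

Call:
apply_moves:
  deltas:
    - {"translation": [0, 0.02, 0.04], "turn": [0, 0, 0], "hand": 0.0}
    - {"translation": [0, 0.045, 0.01], "turn": [0, 0, 0], "hand": 0.0}
    - {"translation": [0, 0.045, 0], "turn": [0, 0, 0], "hand": 0.0}
    - {"translation": [0, 0.045, 0], "turn": [0, 0, 0], "hand": 0.0}
    - {"translation": [0, 0.03, 0], "turn": [0, 0, 0], "hand": 0.0}

```text
time: 19.1
ee_pos: [0.4194, 0.046, 0.2628]
eef_rot: [0.999, -0.054, 0.002, 0.001]
ft_force: [0.6, -0.2, 1.0]
width: 0.0003
```

```bash
python3 st2.py; python3 - <<'E'
from h import *
a=camera("side");b=camera("top");r=[]
for im,y0 in((a,130),(b,150)):
    h=cv2.cvtColor(im,cv2.COLOR_RGB2HSV);m=cv2.inRange(h,(24,150,120),(34,255,255));m[:y0]=0;m[:,:290]=0;m[:,420:]=0
    ys,xs=np.nonzero(m);print(len(xs),xs.mean(),ys.mean());r.append((xs.mean(),ys.mean()))
if len(r)==2:
    p,e=tri(r[1],r[0]);print(p,e,Tz(0,0,.0974,[p-[.583,-.2984,0]]))
a0=cv2.imread("pics/side0.png");b0=cv2.imread("pics/top0.png")
cv2.imwrite("pics/v6.png",cat([crop(a[:,:,::-1],240,120,400,260,3),crop(b[:,:,::-1],285,140,385,250,3)]))
cv2.imwrite("pics/endtop.png",b[:,:,::-1]);cv2.imwrite("pics/endside.png",a[:,:,::-1])
E
```

```text
joints [ 1.42 -0.43 -1.28  1.87 -0.42  1.41 -1.44] F [ 0.6 -0.2  1. ] 0.0003 rot needed [0.0017 0.0048 0.0105]
tcp [0.4194 0.046  0.2628] in frame [-0.1964  0.3269  0.2628] to start [-0.0126 -0.1946 -0.1388]
61 315.4590163934426 182.98360655737704
34 312.4117647058824 208.23529411764707
[ 0.52270367 -0.15836841  0.12357731] 0.1171263885174767 [[-0.07362807  0.13350431  0.12357731]]
```

View pics/v6.png

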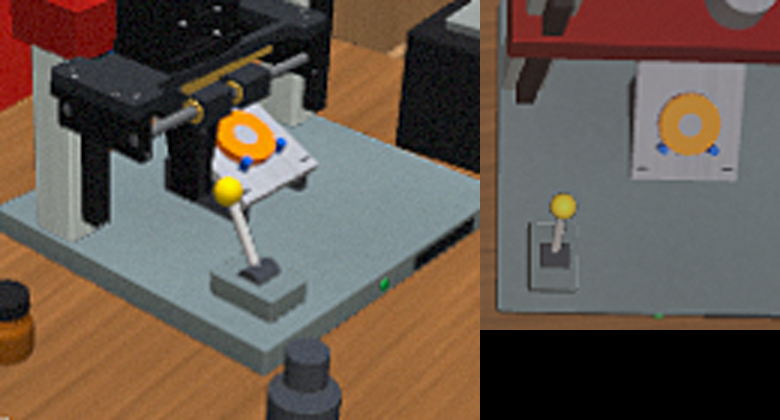

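```bash
python3 - <<'E'
from h import *
def ball(f,x0,x1,y0,y1):
    h=cv2.cvtColor(cv2.imread(f),cv2.COLOR_BGR2HSV);m=np.zeros(h.shape[:2],np.uint8)
    m[y0:y1,x0:x1]=cv2.inRange(h,(22,130,90),(36,255,255))[y0:y1,x0:x1]
    c=max(cv2.findContours(m,0,2)[0],key=cv2.contourArea);(x,y),r=cv2.minEnclosingCircle(c);mo=cv2.moments(m,True)
    return np.array([mo['m10'],mo['m01']])/mo['m00'],(x,y),r,m.sum()//255
fr=lambda p:Tz(0,0,.0974,[p-[.583,-.2984,0]])[0]
for k in("0","end"):
    s=ball("pics/side0.png" if k=="0" else "pics/endside.png",295,360,165,215)
    t=ball("pics/top0.png" if k=="0" else "pics/endtop.png",295,330,195,245)
    print(k,s,t)
    for i in(0,1):
        p,e=tri(t[i],s[i]);print(fr(p),e)
for z in(.055,):
    r=least_squares(lambda q:proj("top",[q[0],q[1],z])[0]-[309.1,225.4],[.5,-.15]);print("block",fr(np.r_[r.x,z]))
E
```

```text
0 (array([336.53947368, 191.32894737]), (336.5, 191.375), 4.862262725830078, np.uint64(76)) (array([312.5       , 231.28571429]), (312.5, 231.1666717529297), 4.1164655685424805, np.uint64(56))
[-0.14225453  0.13465737  0.12710413] 0.030530755252982544
[-0.14196355  0.13454818  0.12681465] 0.06395249970722716
end (array([315.45833333, 183.125     ]), (315.5, 183.25), 4.77634334564209, np.uint64(72)) (array([312.35714286, 208.32142857]), (312.2173767089844, 208.17391967773438), 4.221090316772461, np.uint64(56))
[-0.07379894  0.13364922  0.12328021] 0.1284759430081408
[-0.07363674  0.13376525  0.12293747] 0.004661883286246393
block [-0.11470972  0.13467423  0.055     ]
```

```bash
python3 - <<'E'
from h import *
from bench import order
for n,B in(("side",dict(case=(80,255,152,305),spanner=(143,222,203,256),spray=(198,160,226,225),jar=(230,213,253,242),jaw=(327,232,356,268),tray=(160,250,285,337))),("top",dict(case=(126,150,174,181),spanner=(184,145,238,160),spray=(242,128,264,162),jar=(243,174,261,194),jaw=(273,251,295,273),tray=(147,180,223,275)))):
    a=cv2.imread(f"pics/{n}0.png").astype(int);b=cv2.imread(f"pics/end{n}.png").astype(int)
    print(n,{k:round(float((np.abs(a-b).max(2)[y0:y1,x0:x1]>40).mean()),3) for k,(x0,y0,x1,y1) in B.items()})
E
```

```text
side {'case': 0.0, 'spanner': 0.0, 'spray': 0.0, 'jar': 0.0, 'jaw': 0.0, 'tray': 0.045}
top {'case': 0.0, 'spanner': 0.0, 'spray': 0.0, 'jar': 0.0, 'jaw': 0.07, 'tray': 0.198}
```

```bash
python3 -c "
from bench import order
print(order.close_job())"
```

```text
the job is handed in; nothing more can be done
None
```

I carried out every step in the order asked and handed the job in at about 19 s of the 64 s. It reported no verdict.

**What I did:** I tipped the tray by its handle to about 0.35 rad, so the disc slid into the open corner, and let the tray back down level. Then I took the disc out and laid it on the cradle with the tool tilted 25°. I released it and backed off square to the plate. Last, I pushed the lock lever over until it met firm resistance (26 N along x, 21 N upward) and moved the arm clear.

**Last checks:**
- **Disc:** the final pictures show it flat in the cradle and against both blue pins.
- **Lever:** the ball moved 68 mm, not the full 77 mm. It also ended about 4 mm lower than it started. Both fit a lever that began about 0.1 rad off its front end and is now fully over, within my 2–3 mm measuring error.
- **Bystanders:** in the side view, none of the five had changed. In the top view, the grip body's area changed by 7%, which I took to be the arm in the way because the side view shows no change there.
- **Tray:** its area changed in both views (4.5% side, 20% top). I put that down to the disc being gone and the arm overhead, but I didn't check it separately.
- **Crosshead:** I saw no sign of contact in the forces or pictures.

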